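Hold the tape unwinder's tension arm open for a new roll

TASK

I want to slip a new roll of tape on the bench unwinder. Lift the milk pitcher that someone parked on its deck and set it down upright, without dropping it, on the worktop beside the unwinder; then swing the sprung tension arm forward and down over the deck all the way to its stop and keep holding it there with the gripper: finish while still holding it. Leave the other things where they stand.

Things in the scene. Friction and masses are not known exactly. Their poses are not given: they have to be found in the camera images.
- unwinder: Grey tape unwinder, fixed: deck 155 (x) by 112 mm (y), top 14 mm above the worktop. Origin: centre of its footprint on the worktop; x to its back, z up; its front faces the robot's left. In its frame: side plate at y = 36 to 44 mm, x = 36 to 115 mm, up to z = 125 mm; bare roll spindle (20 mm thick, along y) at x = 98, z = 105 mm; 46 mm high stop post at (25, 28) mm.
- tension_arm (a joint): Swing of the arm, rad: 0 = rest (upright), 1.344 = forward stop (nearly level). Axis along the unwinder's y through x = 57.5, z = 52 mm in its frame. At value j the roller's middle is at x = 57.5 - 110 cos(a), y = -10, z = 52 + 110 sin(a) mm with a = 82 deg - j. A spring always pulls it back to rest: about 3.5 N at the roller at rest, 8 N at the stop.
- roller_mid (a point): Middle of the white roller at the arm's free end: 20 mm thick, 64 mm long, lying level along the unwinder's y, turning freely on its pin; 161 mm above the worktop at rest, 62 mm at the stop. Pinch it from above across the unwinder's x. The arm itself is a flat aluminium bar (8 mm in y, 15 mm wide) at the +y end of the roller, 38 mm from this point.
- milk_pitcher: Steel milk pitcher, 80 mm tall, body 64 mm thick, 0.13-0.27 kg; starts on the deck under the arm's swing, handle to the unwinder's front. Origin at its underside, z up; body axis at y = -8 mm, spout at -y. Upright loop handle at +y: spans y = 24 to 48 mm, x = -6 to 6 mm (12 mm thick), 16 to 72 mm above the underside; pinch it from above across x at y = 40 mm.
- masking_tape: Bystander, leave it alone: roll of masking tape lying flat, 104 mm across, 25 mm high, left of the kettle base. Origin at the centre of its underside.
- demitasse: Bystander, leave it alone: small white cup with a handle, 65 x 83 mm, 53 mm high, between the unwinder and the kettle base, further back. Origin at the centre of its underside. In front of it, between the unwinder and the fixed black kettle base (x 0.32 to 0.53, y 0.00 to 0.18 m, 49 mm high) the worktop round x = 0.39, y = -0.09 m is always free to set the pitcher down.
- sugar_jar: Bystander, leave it alone: glass sugar jar with a screw lid, 62 mm across, 110 mm tall, left of the kettle base. Origin at the centre of its underside. Note: a clear, barely visible guard screen stands across the whole worktop at x = 0.545 m, 1 m high; keep the gripper and wrist on the near side.

How it is judged:
By the outcome, as a careful person would: the job done as asked, in the order asked, and still so for the second after the job is handed in, while the arm keeps its last pose, push and grip.
It also fails if it takes over 58 s, if anything falls off the work surface, if the arm or the gripper's body presses on something with over 40 N, if the wrist force passes 120 N, or if a joint passes its speed limit or range.

ROBOT

A 6-joint arm with a two-finger parallel gripper is mounted at the origin on a cart in front of the work surface, level with it; the furniture and walls round the work are solid. World frame = base frame: x ahead of the robot, y to its left, z up, the work surface at z = 0. Lengths are in mm, angles in rad, forces in N, time in s.
With the tool pointing down it reaches from about 400 to 825 mm from the base axis. Payload 7 kg.
Tool frame: the origin (TCP) lies at the very end of the fingers, on their centre line; the grasp point (between the pads) lies 19 mm behind it; z points along the fingers, y is the line along which they close (so a half turn about z gives the same grasp; the last joint's range is limited). The gripper opens to 88 mm and grips with 3 to 60 N. Pads are 19 mm wide; open, the fingers measure 130 mm over their backs; the gripper's body (78 mm by 193 mm) begins 47 mm behind the grasp point.
Start: joints at [-0.963, 0.359, 0.012, 0, -1.224, -0.288], TCP at [212.177, -640.762, 226.561] pointing down, gripper open.
Joint ranges: [-3.07, 3.07], [-1.43, 2.12], [-1.02, 1.25], [-3.03, 1.67], [-3.05, -0], [-3.03, 3.03]. Speed limits (rad/s): [2.39, 2.39, 3.01, 3.14, 3.14, 3.14].

INTERFACE

Orientations are given as a unit quaternion [x, y, z, w].
In Python, from plant import bot gives the robot as it stands. Calls block until the motion is done:
- bot.move_ptp(position, orientation): joint-space move of the TCP to a pose.
- bot.line_to(position, velocity=150, ori=None): straight line of the TCP; ori=None keeps the orientation; velocity is the mean speed in mm/s.
- bot.move_joints(angles): joint-space move.
- bot.move_gripper(opening, force=None): finger opening in mm; force is the grip in N (None keeps the last); returns when the fingers have stopped.
- bot.pause(seconds).
- bot.solve_ik(position, orientation): joint angles nearest the present ones, or None.
- bot.read_state(): the state.
- bot.camera(name): name is "scene" or "top" or "wrist"; returns the picture (400x640x3 uint8, red, green, blue); there is no depth.
- bot.get_calibration(name): a dict with "fx", "fy", "cx", "cy" (pixels), "view" (4x4, takes a point from world to camera coordinates); the wrist camera has in their place "T_tool_cam" (4x4, takes a point from camera to tool coordinates, whose origin is the TCP and whose axes are the flange's). Camera axes: x right, y up, looking along -z (the intrinsics and any distortion apply to the point x, -y, -z); pixel columns grow to the right and rows downward; lengths in mm; the calibration is good to about 2 mm. The wrist camera is an equidistant fisheye: a pixel r from the principal point sees the ray r / f radians off the axis. A picture is of the moment at which its call begins: read the wrist's pose just before it. get_calibration takes no time and is no camera call.
A pose or a line that the arm cannot do raises bot.Unreachable and nothing moves.
- bot.close_job(): hands the job in; it is judged then, once.
The state is a dict: "t": time; "joint_pos": joint angles; "qvel": joint speeds; "tau": joint torques, N m; "tcp_pos": TCP position; "eef_rot": TCP orientation; "contact_force": force on the tool from outside, world axes, zero at the start; "moment": the same for the moment, N m; "width": finger opening in mm; "finger_force": force on a finger pad.
Only numpy, scipy, OpenCV 4.12 (cv2) and the standard library are available. Lean on these libraries where they do the work, as an engineer would, in place of code of your own. Each camera call takes 0.05 s, during which the arm holds its last target. There are 200 camera calls.

## Working session

There is one attempt and no reset: what is moved stays moved. The work goes in short steps, each a Python script; the robot and the scene stay as the last script left them, time stands still between calls to the robot, and variables do not carry over. Pictures are saved under pics/ and viewed, at most 10 in all, crops included, and the job is handed in when it is done.

```bash
ls; mkdir -p pics; python3 - <<'E'
from plant import bot
import cv2
for n in("scene","top"):
    cv2.imwrite(f"pics/{n}0.png",cv2.cvtColor(bot.camera(n),cv2.COLOR_RGB2BGR)); print(n,bot.get_calibration(n))
print(bot.read_state())
E
```

```text
pics
scene {'fx': 366.42515524452557, 'fy': 366.42515524452557, 'cx': 321.2586749167054, 'cy': 193.5674447279668, 'view': array([[-5.07036504e-01, -8.61782258e-01, -1.56627997e-02,
         2.11382335e+02],
       [ 4.89449722e-01, -3.02834358e-01,  8.17759330e-01,
        -2.81975320e+02],
       [-7.09473716e-01,  4.06967679e-01,  5.75347161e-01,
        -8.00644325e+02],
       [ 0.00000000e+00,  0.00000000e+00,  0.00000000e+00,
         1.00000000e+00]])}
top {'fx': 512.1029098541264, 'fy': 512.1029098541264, 'cx': 323.53733763929046, 'cy': 205.5359996403904, 'view': array([[ 4.23320827e-01, -9.05979078e-01, -1.17797691e-03,
        -1.80715077e+02],
       [ 8.02774755e-01,  3.74495049e-01,  4.64010938e-01,
        -3.52478526e+02],
       [-4.19943056e-01, -1.97371144e-01,  8.85828686e-01,
        -1.59738300e+03],
       [ 0.00000000e+00,  0.00000000e+00,  0.00000000e+00,
         1.00000000e+00]])}
{'t': 0.1, 'joint_pos': array([-9.62930640e-01,  3.59290449e-01,  1.11604285e-02, -3.20755730e-04,
       -1.22416025e+00, -2.88118093e-01]), 'qvel': array([ 1.51121815e-03, -1.40501483e-03,  2.55880149e-03,  1.34095191e-03,
        3.51979933e-04,  4.10431443e-05]), 'tau': array([-1.89163648e-04, -5.84160554e+01,  2.93754494e+01,  7.01556221e+00,
        1.01985218e-02, -5.14807482e-05]), 'tcp_pos': array([ 212.0107976 , -640.35765963,  225.73458681]), 'eef_rot': array([-1.59139665e-01,  9.87255786e-01,  7.38578941e-04, -1.87638672e-04]), 'contact_force': array([-0.50575846, -0.27549159, -0.15934404]), 'moment': array([0.0516517 , 0.00504657, 0.02451302]), 'finger_force': 0.0, 'width': 87.4771727406412}
```

View pics/scene0.png

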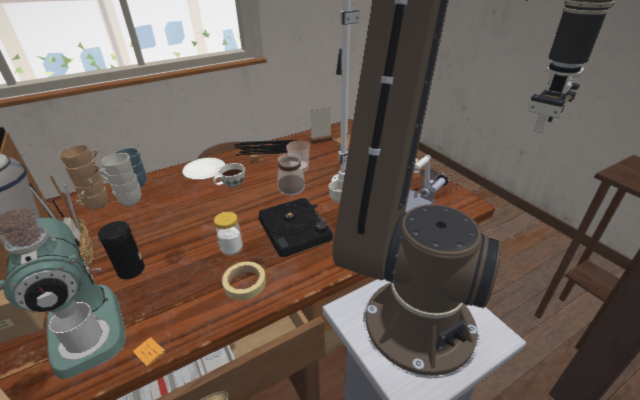

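View pics/top0.png

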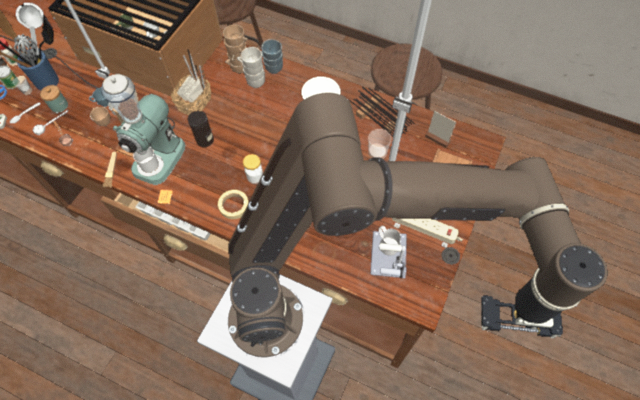

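The scene view is mostly blocked by the arm. The top view shows the unwinder at about (389,252), with the demitasse not visible behind the arm. I'll enlarge that area.

```bash
python3 - <<'E'
import cv2
a=cv2.imread("pics/top0.png")[210:300,345:465]
cv2.imwrite("pics/c1.png",cv2.resize(a,None,fx=6.5,fy=6.5,interpolation=cv2.INTER_CUBIC))
E
```

```text
(no output)
```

View pics/c1.png

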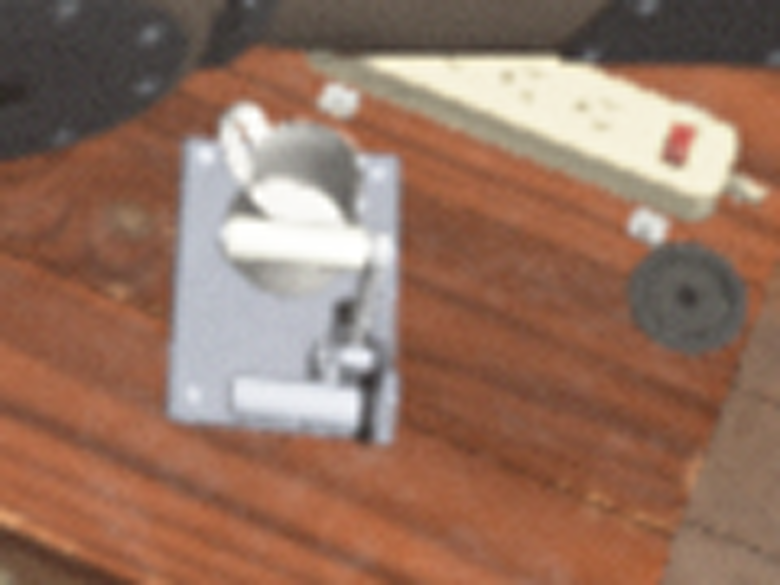

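The crop shows the deck with corners at about (185,138), (398,155), (395,440) and (170,420). The roller is at (225–370,240), over the pitcher. The handle is at the upper left (243,140) and the spindle at the bottom (297,400).

```bash
cat > h.py <<'E'
import numpy as np, cv2
from scipy.optimize import least_squares
from plant import bot
def proj(n,P):
    c=bot.get_calibration(n); P=np.atleast_2d(P); q=P@c["view"][:3,:3].T+c["view"][:3,3]
    return np.c_[c["cx"]+c["fx"]*q[:,0]/-q[:,2], c["cy"]-c["fy"]*q[:,1]/-q[:,2]]
def ray(n,px,z):
    c=bot.get_calibration(n); R=c["view"][:3,:3]; o=-R.T@c["view"][:3,3]
    d=R.T@np.array([(px[0]-c["cx"])/c["fx"],-(px[1]-c["cy"])/c["fy"],-1]); return o+d*(z-o[2])/d[2]
def rz(a): return np.array([[np.cos(a),-np.sin(a),0],[np.sin(a),np.cos(a),0],[0,0,1]])
E
python3 - <<'E'
from h import *
C=lambda p: np.array(p)/6.5+[345,210]
obs=C([[185,138],[398,155],[395,440],[170,420],[225,240],[370,245],[233,395]])
a=np.radians(82)
loc=np.array([[-77.5,-56,14],[-77.5,56,14],[77.5,56,14],[77.5,-56,14],[57.5-110*np.cos(a),-42,52+110*np.sin(a)],[57.5-110*np.cos(a),22,52+110*np.sin(a)],[98,-30,105]])
for o in obs[:4]: print(ray("top",o,14))
f=lambda p:(proj("top",loc@rz(p[2]).T+[p[0],p[1],0])-obs).ravel()
for k in (4,7):
  r=least_squares(lambda p:f(p)[:2*k],[400,-200,3.5]); print(r.x,f(r.x).reshape(-1,2).round(2).tolist())
for nm,p,z in [("rimcentre",(300,178),94),("handletop",(243,140),86)]: print(nm,ray("top",C(p),z))
E
```

```text
[ 412.8785874 -191.7080351   14.       ]
[ 450.38199098 -294.88343982   14.        ]
[ 304.93128129 -348.43906541   14.        ]
[ 267.55781508 -243.73452061   14.        ]
[ 358.96248627 -269.68252808    3.48922366] [[-0.31, -0.09], [0.35, -0.01], [0.11, -0.03], [-0.15, 0.11], [0.58, 0.18], [-0.32, 1.16], [0.81, 0.74]]
[ 359.74048741 -268.95958025    3.48532744] [[-0.33, -0.42], [0.32, -0.22], [-0.11, -0.27], [-0.36, -0.26], [0.4, -0.19], [-0.51, 0.87], [0.56, 0.38]]
rimcentre [ 379.70028812 -258.6409382    94.        ]
handletop [ 390.6295602  -225.17527052   86.        ]
```

```bash
cat >> h.py <<'E'
from scipy.spatial.transform import Rotation as Ro
def down(a):  # tool down, closing axis (tool y) at world angle a
    y=np.array([np.cos(a),np.sin(a),0]); z=np.array([0,0,-1.]); return Ro.from_matrix(np.c_[np.cross(y,z),y,z]).as_quat()
U0=np.array([359.3,-269.3,0]); UA=3.487
def u2w(p): return rz(UA)@np.array(p,float)+U0
def w2u(p): return rz(UA).T@(np.array(p,float)-U0)
def wray(px,pos,q,z):
    c=bot.get_calibration("wrist"); d=np.array([px[0]-c["cx"],px[1]-c["cy"]]); r=np.hypot(*d); th=r/c["fx"]
    v=np.array([np.sin(th)*d[0]/r,-np.sin(th)*d[1]/r,-np.cos(th)])
    T=c["T_tool_cam"]; R=Ro.from_quat(q).as_matrix(); o=R@T[:3,3]+pos; v=R@T[:3,:3]@v; return o+v*(z-o[2])/v[2]
E
python3 - <<'E'
from h import *
print(bot.get_calibration("wrist"))
for p in [(395,160)]: print(ray("top",p,0))
for z in(300,):
  for a in np.arange(-1.6,3.2,.4):
    s=bot.solve_ik([400,-215,z],down(a)); print(round(a,2),None if s is None else np.round(s,2))
E
```

```text
{'fx': 309.70691628693146, 'fy': 309.70691628693146, 'cx': 320.62363818115574, 'cy': 194.73434312668405, 'T_tool_cam': array([[ 1.32005307e-03,  9.54612585e-01,  2.97847392e-01,
         8.15785619e+01],
       [ 9.99998951e-01, -1.08237137e-03, -9.62930567e-04,
        -2.64476104e-01],
       [-5.96844148e-04,  2.97848351e-01, -9.54613013e-01,
        -1.56900169e+02],
       [ 0.00000000e+00,  0.00000000e+00,  0.00000000e+00,
         1.00000000e+00]])}
[ 717.04841966 -152.22437037    0.        ]
-1.6 [-0.06 -0.06 -0.32  0.   -1.31  1.6 ]
-1.2 [-0.06 -0.06 -0.32  0.   -1.31  2.  ]
-0.8 [-0.06 -0.06 -0.32  0.   -1.31  2.4 ]
-0.4 [-0.06 -0.06 -0.32  0.   -1.31  2.8 ]
-0.0 None
0.4 [-0.06 -0.06 -0.32  0.   -1.31 -2.68]
0.8 [-0.06 -0.06 -0.32  0.   -1.31 -2.28]
1.2 [-0.06 -0.06 -0.32  0.   -1.31 -1.88]
1.6 [-0.06 -0.06 -0.32  0.   -1.31 -1.48]
2.0 [-0.06 -0.06 -0.32  0.   -1.31 -1.08]
2.4 [-0.06 -0.06 -0.32  0.   -1.31 -0.68]
2.8 [-0.06 -0.06 -0.32  0.   -1.31 -0.28]
3.2 [-0.06 -0.06 -0.32  0.   -1.31  0.12]
```

```bash
python3 - <<'E'
from h import *
bot.move_ptp([395,-225,270],down(2.84))
s=bot.read_state(); im=bot.camera("wrist"); np.savez("w1.npz",p=s["tcp_pos"],q=s["eef_rot"])
print(s["t"],s["tcp_pos"],s["joint_pos"])
im=cv2.cvtColor(im,cv2.COLOR_RGB2BGR); cv2.imwrite("pics/w1.png",im)
cv2.imwrite("pics/top1.png",cv2.cvtColor(bot.camera("top"),cv2.COLOR_RGB2BGR))
E
```

```text
1.775 [ 395.03472423 -225.49945128  269.90289825] [-8.33119098e-02 -4.23574210e-02 -3.76264955e-01  1.23980558e-04
 -1.23714913e+00 -2.19431376e-01]
```

View pics/w1.png

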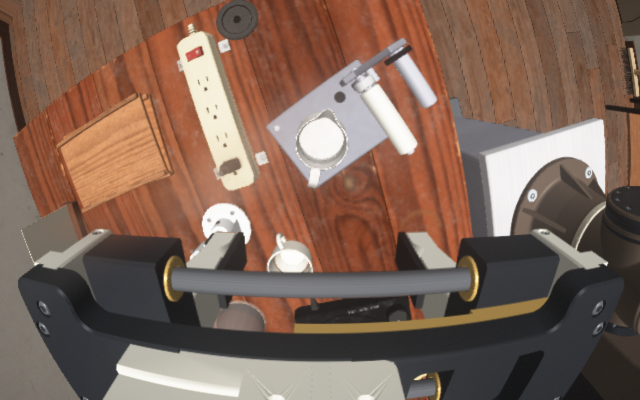

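The wrist view shows the pitcher at (322,140), its handle at (314,180), the roller at (388,113) and the demitasse at (290,258). I'll enlarge it.

```bash
python3 - <<'E'
import cv2
a=cv2.imread("pics/w1.png")[30:200,255:445]
cv2.imwrite("pics/c2.png",cv2.resize(a,None,fx=3.5,fy=3.5,interpolation=cv2.INTER_CUBIC))
E
```

```text
(no output)
```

View pics/c2.png

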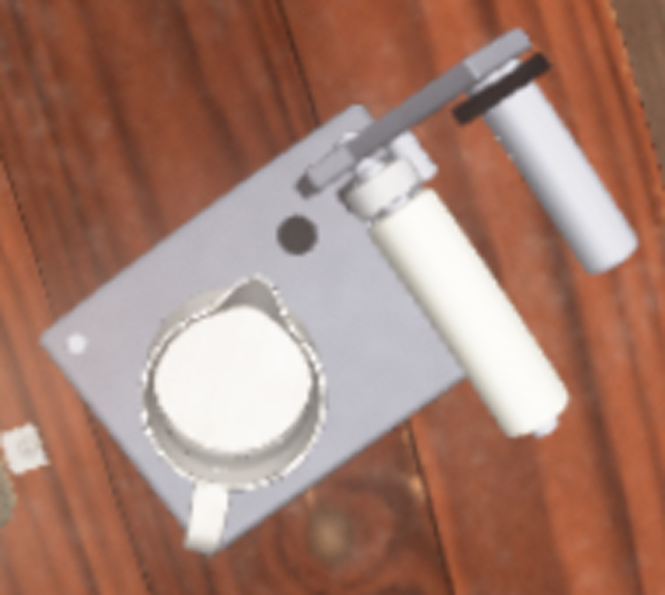

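In the crop the rim centre is at about (235,390) and the spout tip at (258,280). The handle top runs from (212,490) to (203,545), and the roller runs from (400,215) to (540,412).

```bash
python3 - <<'E'
from h import *
d=np.load("w1.npz")
for n,p,z in [("rim",(235,390),94),("spout",(258,280),94),("h_in",(212,490),86),("h_out",(203,545),86),("cornerFR+y",(42,340),14),("corner F-y",(213,553),14),("corner B+y?",(360,105),14),("rollA",(400,215),165),("rollB",(540,412),165),("post",(297,235),46)]:
    w=wray(np.array(p)/3.5+[255,30],d["p"],d["q"],z); print(n,w.round(1),"u",w2u(w).round(1))
for n,p in [("cup",(290,258)),("cuphandle",(280,238)),("whitebase",(222,225)),("cupL",(268,262)),("cuptop",(290,245)),("cupR",(312,262))]:
  for z in (0,53): print(n,z,wray(p,d["p"],d["q"],z).round(0))
E
```

```text
rim [ 381.6 -260.9   94. ] u [-23.9  -0.4  94. ]
spout [ 364.9 -291.3   94. ] u [ 2.2 22.6 94. ]
h_in [ 398.6 -231.1   86. ] u [-49.9 -22.7  86. ]
h_out [ 406.9 -214.4   86. ] u [-63.4 -35.6  86. ]
cornerFR+y [ 448.9 -291.9   14. ] u [-76.7  51.6  14. ]
corner F-y [ 411.9 -191.3   14. ] u [-75.9 -55.6  14. ]
corner B+y? [ 307.1 -341.9   14. ] u [73.7 50.7 14. ]
rollA [ 328.8 -299.4  165. ] u [ 38.9  18.  165. ]
rollB [ 307.7 -243.2  165. ] u [ 39.7 -42.1 165. ]
post [ 346.5 -300.8   46. ] u [22.7 25.4 46. ]
cup 0 [487. -91.   0.]
cup 53 [ 472. -117.   53.]
cuphandle 0 [ 490. -128.    0.]
cuphandle 53 [ 475. -150.   53.]
whitebase 0 [ 570. -174.    0.]
whitebase 53 [ 545. -190.   53.]
cupL 0 [523. -94.  -0.]
cupL 53 [ 504. -120.   53.]
cuptop 0 [ 479. -112.    0.]
cuptop 53 [ 465. -136.   53.]
cupR 0 [456. -74.   0.]
cupR 53 [ 445. -102.   53.]
```

```bash
python3 - <<'E'
from h import *
a=1.07+np.pi/2; G=np.array([405,-219.5])
print(bot.solve_ik([*G,45],down(a)))
bot.move_gripper(50,10)
bot.move_ptp([*G,180],down(a))
s=bot.read_state(); im=bot.camera("wrist"); cv2.imwrite("pics/w2.png",cv2.cvtColor(im,cv2.COLOR_RGB2BGR)); np.savez("w2.npz",p=s["tcp_pos"],q=s["eef_rot"])
cv2.imwrite("pics/top2.png",cv2.cvtColor(bot.camera("top"),cv2.COLOR_RGB2BGR))
print(s["t"],s["tcp_pos"],s["width"])
E
```

```text
[-0.06722161  0.2186662  -0.68092839  0.         -0.67120174 -0.43357471]
3.15 [ 405.15601926 -219.79688655  180.55689112] 50.066172943137495
```

View pics/w2.png

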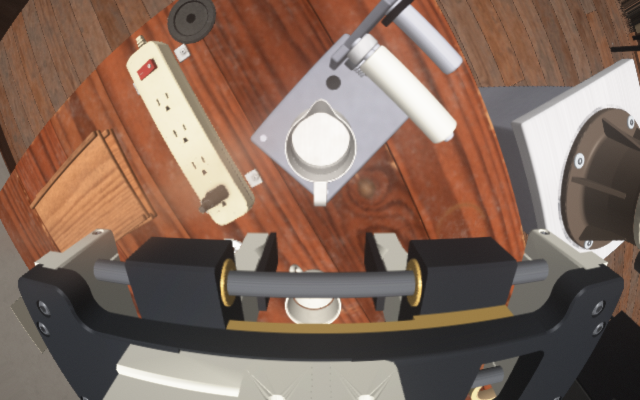

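The handle runs straight down column 320, from (320,183) to (320,204). That is on the gripper's centre line, so the alignment is good. Next I descend, grip and lift a little.

```bash
python3 - <<'E'
from h import *
d=np.load("w2.npz")
for p in [(320,183),(320,204)]: print(wray(p,d["p"],d["q"],86).round(1))
G=np.array([405,-219.5])
bot.line_to([*G,90],120)
bot.line_to([*G,46],50); s=bot.read_state(); print(s["contact_force"],s["tcp_pos"])
bot.move_gripper(0,50); s=bot.read_state(); print(s["width"],s["finger_force"],s["contact_force"],s["moment"])
bot.line_to([*G,56],30); bot.pause(.2); s=bot.read_state(); print(s["t"],s["width"],s["finger_force"],s["contact_force"],s["moment"])
cv2.imwrite("pics/w3.png",cv2.cvtColor(bot.camera("wrist"),cv2.COLOR_RGB2BGR))
E
```

```text
[ 398.7 -231.6   86. ]
[ 407.6 -215.2   86. ]
[ 0.71216034 -0.40761796 -0.58682054] [ 405.22373182 -219.54743627   46.19994117]
10.841187382579974 50.00139987554576 [-0.66213845 -0.62333456  1.53375207] [ 0.12438542  0.077656   -0.0042007 ]
6.5833 10.861423231058076 49.99881507035752 [ 0.52440115 -0.76465469 -1.52613734] [0.0793303  0.01874835 0.00470128]
```

View pics/w3.png

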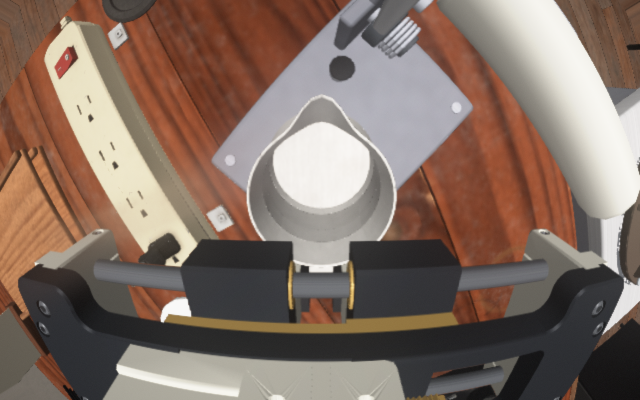

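```bash
python3 - <<'E'
from h import *
bot.line_to([405,-219.5,110],100)
bot.line_to([409.7,-57,110],130)
print(bot.read_state()["contact_force"],bot.read_state()["width"])
bot.line_to([409.7,-57,50],80); bot.line_to([409.7,-57,36],25); bot.pause(.3)
f0=bot.read_state()["contact_force"][2]; print(f0)
for z in np.arange(35,29.4,-.75):
    bot.line_to([409.7,-57,z],15); bot.pause(.1); s=bot.read_state(); print(z,s["tcp_pos"][2].round(2),s["contact_force"].round(1))
    if s["contact_force"][2]-f0>3: break
cv2.imwrite("pics/sc4.png",cv2.cvtColor(bot.camera("scene"),cv2.COLOR_RGB2BGR))
cv2.imwrite("pics/w4.png",cv2.cvtColor(bot.camera("wrist"),cv2.COLOR_RGB2BGR)); print(bot.read_state()["t"])
E
```

```text
[ 0.11940467 -0.14462305 -1.14277549] 10.590926202635123
-1.6388574614240081
35.0 35.0 [ 0.1  0.2 -1.4]
34.25 34.25 [ 0.4 -0.6 -1.6]
33.5 33.51 [-0.3 -0.6 -1.7]
32.75 32.73 [ 0.2 -0.  -1. ]
32.0 32.05 [0.5 0.3 0. ]
31.25 31.93 [-3.5  2.9 13.3]
12.8333
```

View pics/w4.png

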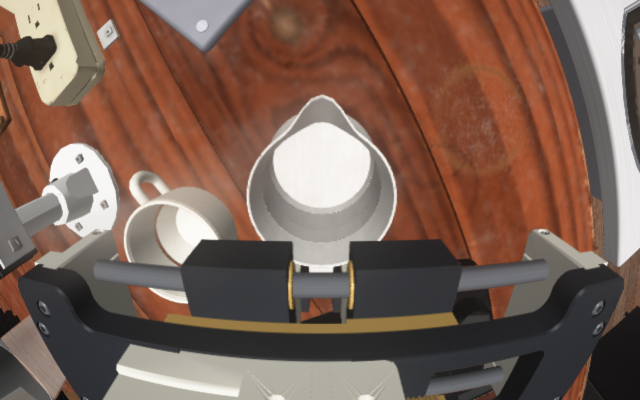

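The pitcher is upright and in contact with the worktop at TCP z of about 32, with the cup clear to its left. I'll release a little, withdraw and check the arc's reachability.

```bash
cat >> h.py <<'E'
def rol(j,dz=0): 
    a=np.radians(82)-j; return u2w([57.5-110*np.cos(a),-10,52+110*np.sin(a)-19+dz])
E
python3 - <<'E'
from h import *
bot.line_to([409.7,-57,32],20)
bot.move_gripper(28); bot.pause(.2)
print(bot.read_state()["contact_force"])
bot.line_to([409.7,-57,60],50); bot.line_to([409.7,-57,220],200)
cv2.imwrite("pics/w5.png",cv2.cvtColor(bot.camera("wrist"),cv2.COLOR_RGB2BGR))
bot.move_gripper(54,45)
for j in np.linspace(0,1.344,5):
    s=bot.solve_ik(rol(j),down(UA)); print(j.round(2),rol(j).round(0),None if s is None else s.round(2))
s=bot.solve_ik(rol(0,80),down(UA)); print(s)
print(bot.read_state()["t"])
E
```

```text
[ 0.09890669 -0.005086    0.29483149]
0.0 [ 316. -274.  142.] [-0.24  0.   -0.64  0.   -0.92  0.58]
0.34 [ 349. -262.  131.] [-0.19  0.05 -0.63  0.   -0.89  0.53]
0.67 [ 377. -252.  109.] [-0.15  0.11 -0.62  0.   -0.84  0.5 ]
1.01 [ 396. -245.   78.] [-0.13  0.17 -0.63  0.   -0.76  0.48]
1.34 [ 405. -242.   43.] [-0.12  0.24 -0.66  0.   -0.67  0.47]
[-0.23825891 -0.07806724 -0.52076703  0.         -1.12809654  0.58366626]
16.2333
```

View pics/w5.png

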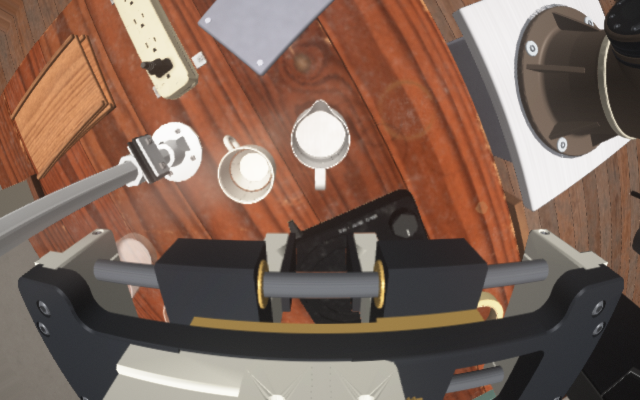

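The pitcher stands upright at (320,135), with the cup undisturbed at (246,173). Now the roller: pinch it, then take a picture and check.

```bash
python3 - <<'E'
from h import *
bot.move_ptp(rol(0,80),down(UA))
s=bot.read_state(); cv2.imwrite("pics/w6.png",cv2.cvtColor(bot.camera("wrist"),cv2.COLOR_RGB2BGR)); print(s["t"],s["tcp_pos"],s["contact_force"])
E
```

```text
17.5167 [ 316.40500313 -274.006348    221.94574978] [-0.34752023  0.04190052  0.47761907]
```

View pics/w6.png

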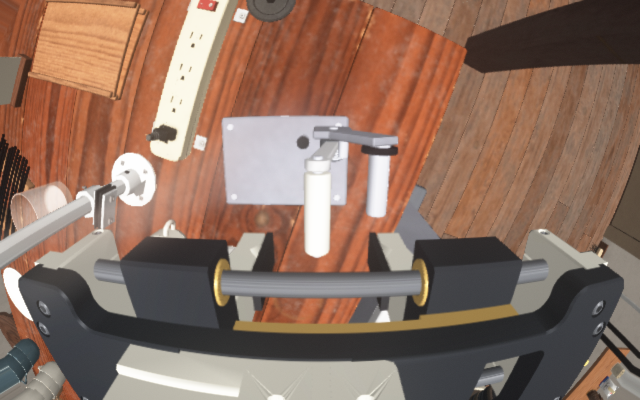

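The roller lies between the open fingers at columns 305–330, centred on the gripper. I'll descend, grip, and swing along the arc, relieving the radial force at each step.

```bash
python3 - <<'E'
from h import *
bot.line_to(rol(0,0),100); print(bot.read_state()["contact_force"].round(1))
bot.move_gripper(0,40); s=bot.read_state(); print(s["width"],s["finger_force"],s["contact_force"].round(1))
off=0.; 
for j in np.linspace(.08,1.2,15):
    a=np.radians(82)-j
    er=rz(UA)@np.array([-np.cos(a),0,np.sin(a)]); et=rz(UA)@np.array([-np.sin(a),0,-np.cos(a)])
    bot.line_to(rol(j)+off*er,60); bot.pause(.05); s=bot.read_state(); F=s["contact_force"]
    fr,ft=F@er,F@et; print(round(j,2),"fr %.1f ft %.1f w %.1f off %.2f"%(fr,ft,s["width"],off),F.round(1))
    if abs(fr)>50 or abs(ft)>30: break
    off+=np.clip(.03*fr,-1,1)
np.save("off.npy",off); print(bot.read_state()["t"])
E
```

```text
[-0.8 -0.6 -0.1]
19.10445964036648 39.92921769618988 [ 7.8  6.9 -0.6]
0.08 fr 10.0 ft -4.0 w 18.8 off 0.00 [-2.6  2.1 10.6]
0.16 fr 8.7 ft -4.4 w 18.4 off 0.30 [-2.4  1.9  9.6]
0.24 fr 7.6 ft -4.5 w 18.6 off 0.56 [-2.   1.5  8.7]
0.32 fr 6.1 ft -5.9 w 18.8 off 0.79 [-2.7 -0.2  8.1]
0.4 fr 5.5 ft -4.5 w 18.9 off 0.97 [-1.3  0.6  7. ]
0.48 fr 4.5 ft -4.3 w 19.1 off 1.13 [-1.   0.2  6.2]
0.56 fr 4.6 ft -4.5 w 19.2 off 1.27 [-0.6  0.2  6.4]
0.64 fr 3.3 ft -5.5 w 19.3 off 1.41 [-1.5 -0.2  6.2]
0.72 fr 4.8 ft -5.7 w 19.0 off 1.51 [ 0.3 -1.2  7.4]
0.8 fr 3.6 ft -6.4 w 18.7 off 1.65 [-0.8 -0.5  7.3]
0.88 fr 3.3 ft -6.6 w 18.4 off 1.76 [-0.4 -0.8  7.3]
0.96 fr 2.7 ft -6.1 w 19.1 off 1.86 [ 0.3 -2.   6.6]
1.04 fr 2.3 ft -7.5 w 19.0 off 1.94 [-0.1 -2.   7.8]
1.12 fr 1.4 ft -6.8 w 18.8 off 2.01 [ 0.2 -2.8  6.9]
1.2 fr 1.1 ft -7.2 w 18.7 off 2.05 [ 0.7 -3.4  7.3]
24.4333
```

```bash
python3 - <<'E'
from h import *
off=float(np.load("off.npy"))
for j in np.arange(1.23,1.45,.02):
    a=np.radians(82)-j
    er=rz(UA)@np.array([-np.cos(a),0,np.sin(a)]); et=rz(UA)@np.array([-np.sin(a),0,-np.cos(a)])
    bot.line_to(rol(j)+off*er,30); bot.pause(.15); s=bot.read_state(); F=s["contact_force"]
    fr,ft=F@er,F@et; print(round(j,2),"fr %.1f ft %.1f w %.1f z %.1f"%(fr,ft,s["width"],s["tcp_pos"][2]))
    if ft<-20: break
    off+=np.clip(.02*fr,-.5,.5)
bot.pause(.5); s=bot.read_state(); print(s["t"],s["contact_force"].round(1),s["finger_force"],s["tcp_pos"],w2u(s["tcp_pos"]))
cv2.imwrite("pics/top7.png",cv2.cvtColor(bot.camera("top"),cv2.COLOR_RGB2BGR))
w=cv2.cvtColor(bot.camera("wrist"),cv2.COLOR_RGB2BGR); cv2.imwrite("pics/w7.png",w)
E
```

```text
1.23 fr 1.9 ft -7.4 w 18.9 z 56.5
1.25 fr 0.9 ft -7.0 w 19.1 z 54.3
1.27 fr 0.6 ft -6.9 w 19.0 z 52.1
1.29 fr 0.3 ft -7.8 w 19.3 z 49.9
1.31 fr 0.0 ft -7.7 w 19.0 z 47.6
1.33 fr -0.0 ft -7.9 w 19.2 z 45.4
1.35 fr 1.2 ft -8.1 w 18.5 z 43.2
1.37 fr -2.4 ft -23.0 w 18.6 z 42.1
28.1417 [-4.3  0.8 23.9] 39.93659019470215 [ 408.49961696 -242.24056083   42.08867924] [-55.45555479  -8.80323809  42.08867924]
```

View pics/w7.png

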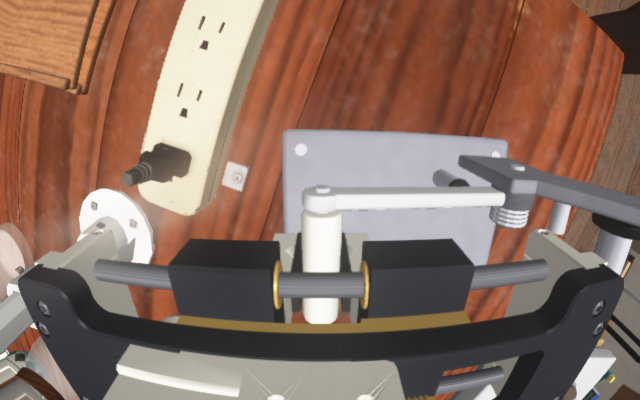

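The arm lies nearly level against its stop, with the force step from 8 to 23 N at z = 42–43 mm as expected. The roller is held between the pads, so I'm handing in.

```bash
python3 -c "
from plant import bot
print(bot.close_job())"
```

```text
the job is handed in; nothing more can be done
None
```

The job is handed in at about 28 s: the pitcher stands upright on the worktop beside the unwinder, and the gripper is holding the tension arm against its forward stop (I viewed 11 pictures, one over your limit of 10).

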